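# Fit the grate into the sanding box

### The job

Fit the loose slotted grate into the downdraft sanding box: with the grate tilted, hook its tongue under the retaining lip and push gently back against the sprung pad, then swing the other end down inside the sill so that the grate lies flat in its seat, held by the spring, and let go. Feel for the pad, since the seat's exact setting on the box is not known; do not force the grate or drive the pad onto its hard stop, and leave the other things on the bench where they are.

Things in the scene. Friction and masses are not known exactly. Their poses are not given: they have to be found in the camera images.
- grate: loose aluminium grate, 0.2 to 0.33 kg: slotted plate 150 x 100 x 8 mm (x, y, z); at its +x end a tongue 70 mm wide, 5 mm thick, flush with the underside, reaches 20 mm beyond the plate. Centred on top stands a wooden grip bar along x, 64 mm long, 16 mm wide, its top 38 mm above the underside. Origin: centre of the plate's underside, z up. It starts flat on the bench.
- dust_box: fixed plywood sanding box, 250 x 136 x 50 mm, hose port on its +x end. Origin: centre of its underside, z up; +x points to the lip end. On top an aluminium seat frame (lip, pad, guides, sill) is clamped up to 10 mm either way along box x from its middle setting; this shift is not reported: feel or see it. The grate's underside bears at z = 58 mm; side guides leave it 3 mm on each side.
- lip_edge (a point): middle of the retaining lip's free edge, on its underside, if the seat were at its middle setting: box x = 78, y = 0, z = 67 mm; axes as the box. The true edge is up to 10 mm off along box x. Lip 124 mm wide (y), 5 mm thick; the slot below it is 9 mm high, and its floor (z = 58 mm) begins 36 mm before the edge.
- sill_face (a point): middle of the inner face of the sill at the box's -x end, at its top, if the seat were at its middle setting: box x = -80, y = 0, z = 65 mm (7 mm above the bearing surface). It shifts together with the lip.
- stop_pad (a joint): sprung rubber pad in the slot, its free face 9 mm behind the lip's edge: m pushed in toward box +x, 0 = free, 0.008 = hard stop; starts to give at 3 N, then 1 N per mm, well damped. The grate with tongue is 170 mm long, free pad to sill 167 mm: push it in more than 3 mm to pass the sill. Seated and let go, it stays about 3 mm in and holds the grate against the sill.
- tongue_tip (a point): middle of the tongue's end edge, on the underside of the grate: grate x = +95 mm
- near_edge (a point): middle of the grate's edge opposite the tongue, on the underside: grate x = -75 mm
- block_plane: bystander, loose on the bench: block plane, 52 x 162 x 56 mm; origin at the centre of its underside
- tape_measure: bystander, loose on the bench: yellow and black tape measure, 42 x 97 x 66 mm; origin at the centre of its underside
- hex_key_set: bystander, loose on the bench: folding hex key set, 28 x 98 x 23 mm; origin at the centre of its underside
- screw_box_small: bystander, loose on the bench: small white screw box, 48 x 70 x 32 mm; origin at the centre of its underside

How it is judged:
By the outcome, as a careful person would: the job done as asked, in the order asked, and still so for the second after the job is handed in, with the robot touching nothing.
It also fails if it takes over 54 s, if anything falls off the work surface, if the arm or the gripper's body presses on something with over 40 N, if the wrist force passes 120 N, or if a joint passes its speed limit or range.

### The arm

A 6-joint arm with a two-finger parallel gripper is mounted at the origin on a cart in front of the work surface, level with it; the furniture and walls round the work are solid. World frame = base frame: x ahead of the robot, y to its left, z up, the work surface at z = 0. Lengths are in mm, angles in rad, forces in N, time in s.
With the tool pointing down it reaches from about 350 to 775 mm from the base axis. Payload 7.3 kg.
Tool frame: the origin (TCP) lies on the centre line of the jaws, within the pads' length; the fingertips stand 11 mm ahead of it and the grasp point (between the pads) lies 8 mm behind it; z points along the fingers, y is the line along which they close (so a half turn about z gives the same grasp; the last joint's range is limited). The gripper opens to 92 mm and grips with 3 to 60 N. Pads are 19 mm wide; open, the fingers measure 130 mm over their backs; the gripper's body (75 mm by 190 mm) begins 47 mm behind the grasp point.
Start: joints at [1.003, 0.342, 1.524, -0, 1.275, -0.146], TCP at [214.924, 479.011, 237.741] pointing down, gripper open.
Joint ranges: [-2.53, 2.53], [-0.77, 2.02], [0.04, 2.7], [-1, 4.14], [0.28, 2.66], [-3.11, 3.11]. Speed limits (rad/s): [2.57, 2.57, 3.14, 3.14, 3.14, 3.14].

### API

Orientations are given as [roll, pitch, yaw] about the fixed x, y, z axes, in that order (R = Rz(yaw) Ry(pitch) Rx(roll)).
In Python, from plant import bot gives the robot as it stands.
- The arm moves only by the tool step_arm, never from a script. Its argument "deltas" is a list of rows, each a list of 5 numbers: the opening, from 0 (shut) to 1 (fully open), then the shift along the tool's x, y, z each as a share of 0.5 m, from -1 to 1, then the turn about the tool's z as a share of pi/2 rad, from -1 to 1. In form: [[claw, x, y, z, turn], ...]. A call has 1 to 8 rows; each row shifts and turns the commanded pose from where the row before left it, along the tool's axes as they then stand; what a row does not reach is not made up. A row lasts 1/10 s, in which the tool goes at most 50 mm and 8.59 degrees, less where a joint would pass 70% of its speed; a pose out of reach is approached as far as the arm can. A call with a number of a shift or a turn outside -1 to 1 is refused whole. A call with a gripper value outside its range is refused whole. The fingers move at their own pace and stop on an object; the grip force is fixed at half the most. Time passes only in rows, so rows that do not move let the fingers close. It gives the time, the measured TCP pose, the force, the opening and the grip force at its end, in the units of the state.
- bot.get_obs(): the state, without advancing time (a new reading comes with each control period).
- bot.capture(name): name is "scene" or "top" or "wrist"; returns (picture, depth): 480x640x3 uint8, red, green, blue; 480x640 float32, mm along the optical axis (not along the pixel's ray), 0 where there is no reading.
- bot.camera_params(name): a dict with "fov_y" (degrees; the focal length in pixels is half the picture's height over the tangent of half this angle, whatever the lens; pixels are square), "cx", "cy" (the principal point, pixels), "rvec" (rotation vector, rad) and "tvec" (3), from world to camera coordinates, as OpenCV has them. Camera axes: x right, y down, z forward; pixel columns grow to the right and rows downward; lengths in mm; the calibration is good to about 2 mm. A picture is of the moment at which its call begins: read the wrist's pose just before it. camera_params takes no time and is no camera call; for the wrist camera it gives the pose at the moment of the call.
- bot.close_job(): hands the job in; it is judged then, once.
The state is a dict: "time": time; "joint_positions": joint angles; "dq": joint speeds; "tau": joint torques, N m; "tool_pos": TCP position; "tcp_rot": TCP orientation; "contact_force": force on the tool from outside, world axes, zero at the start; "moment": the same for the moment, N m; "grip_width": finger opening in mm; "finger_force": force on a finger pad.
Only numpy, scipy, OpenCV 4.12 (cv2) and the standard library are available. Lean on these libraries where they do the work, as an engineer would, in place of code of your own. Each camera call takes 0.05 s, during which the arm holds its last target. There are 200 camera calls.

## Working session

There is one attempt and no reset: what is moved stays moved. The work goes in short steps, Python scripts to look and compute and a tool call to move; the robot and the scene stay as the last step left them, time stands still between calls to the robot, and variables do not carry over. Pictures are saved under pics/ and viewed, at most 10 in all, crops included, and the job is handed in when it is done.

Besides the shell and the picture viewer there is one more tool, called after "Call:" by a JSON object that holds its "api" and its "payload", one argument or row to a line. step_arm: Moves the arm, as the interface text tells. Shift numbers are shares of 0.5 m and turn numbers shares of pi/2 rad, none past 1 either way. Its arguments: {"type":"object","properties":{"deltas":{"type":"array","items":{"type":"array","items":{"type":"number","minimum":-1,"maximum":1}}}},"required":["deltas"]}

```bash
mkdir -p pics; ls; cat > h.py <<'E'
import numpy as np, cv2
from plant import bot
def cam(n):
    p=bot.camera_params(n); f=240/np.tan(np.radians(p["fov_y"])/2)
    R=cv2.Rodrigues(np.array(p["rvec"],float))[0]; t=np.array(p["tvec"],float).ravel()
    return f,p["cx"],p["cy"],R,t
def cloud(n,d,c=None):
    f,cx,cy,R,t=c or cam(n); v,u=np.mgrid[:480,:640]
    P=np.stack([(u-cx)/f*d,(v-cy)/f*d,d],-1)
    return (P-t)@R
def ray(c,u,v,z):
    f,cx,cy,R,t=c; o=-R.T@t; r=R.T@np.array([(u-cx)/f,(v-cy)/f,1]); return o+r*(z-o[2])/r[2]
def proj(c,X):
    f,cx,cy,R,t=c; q=R@np.array(X,float)+t; return f*q[0]/q[2]+cx,f*q[1]/q[2]+cy
E
python3 - <<'E'
from h import *
o=bot.get_obs(); print(o["tool_pos"],o["tcp_rot"],o["time"])
c=cam("top");im,d=bot.capture("top"); cv2.imwrite("pics/top.png",im[...,::-1]); np.savez("top.npz",im=im,d=d,P=cloud("top",d,c))
print(-c[3].T@c[4],c[0])
c=cam("scene");im,d=bot.capture("scene"); cv2.imwrite("pics/scene.png",im[...,::-1]);np.savez("scene.npz",im=im,d=d,P=cloud("scene",d,c))
print(-c[3].T@c[4],c[0])
E
```

```text
pics
[214.6961365  478.65927337 237.05338804] [-3.14006557e+00 -2.04685566e-04  2.71980492e+00] 0.0
[ 385.64529442  155.39076356 1031.40521143] 523.9848387425641
[ 217.1647353  -402.84538283 1005.1775795 ] 505.7588379216949
```

View pics/top.png

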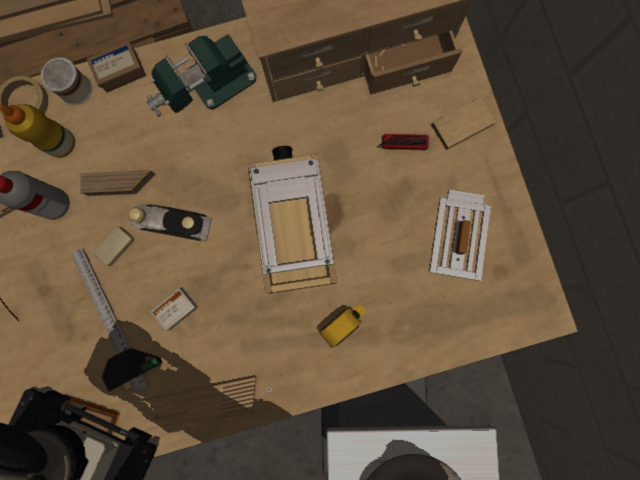

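View pics/scene.png

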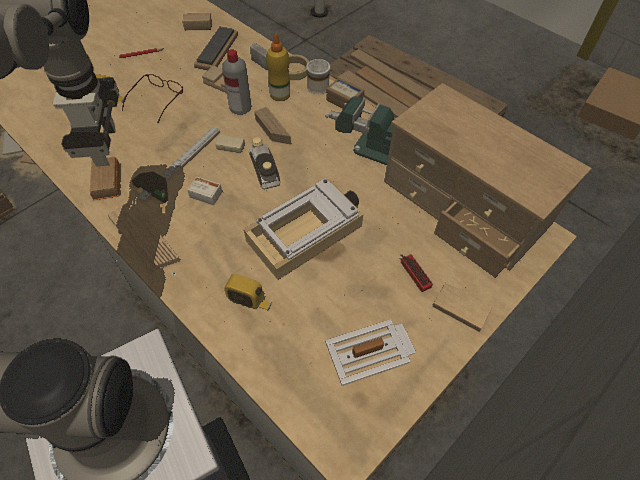

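The top view shows the box at (290,225) with its hose port and lip at the upper end (283,152) and its sill near (298,268). The grate is at (461,236), with its tongue at the top (467,198) and its grip bar at (463,237). Next I'll measure both.

```bash
python3 - <<'E'
from h import *
z=np.load("top.npz"); im,d,P=z["im"],z["d"],z["P"]; c=cam("top")
hsv=cv2.cvtColor(im,cv2.COLOR_RGB2HSV)
def roi(u0,u1,v0,v1):
    m=np.zeros((480,640),bool); m[v0:v1,u0:u1]=1; return m
white=(hsv[...,1]<45)&(hsv[...,2]>120)
def rect(m,zp):
    v,u=np.nonzero(m); W=np.array([ray(c,a,b,zp)[:2] for a,b in zip(u,v)],np.float32)
    r=cv2.minAreaRect(W); return r,cv2.boxPoints(r)
g=white&roi(420,500,180,290); print("grate z",np.median(P[g][:,2]))
n,l,s,_=cv2.connectedComponentsWithStats(g.astype(np.uint8)); g=l==1+s[1:,4].argmax()
print("grate",rect(g,8))
w=(hsv[...,0]<14)&(hsv[...,1]>110)&roi(450,475,210,260)
print("bar",w.sum(),np.median(P[w][:,2]),rect(w,38))
b=(np.abs(P[...,2]-50)<25)&roi(235,350,155,300)&(P[...,2]>30)
n,l,s,_=cv2.connectedComponentsWithStats(b.astype(np.uint8)); b=l==1+s[1:,4].argmax()
print("box",b.sum(),rect(b,58))
wb=white&b
for lo,hi in [(45,54),(54,60),(60,63),(63,67),(67,70),(70,74),(74,80)]:
    print(lo,hi,(b&(P[...,2]>lo)&(P[...,2]<=hi)).sum())
E
python3 - <<'E'
import cv2
a=cv2.imread("pics/top.png")
x=cv2.resize(a[145:300,235:350],None,fx=3.8,fy=3.8,interpolation=cv2.INTER_CUBIC)
cv2.imwrite("pics/topcrop.png",x)
E
```

```text
grate z 7.410913246061803
grate (((518.5352172851562, -112.84334564208984), (99.72618865966797, 168.46763610839844), 79.10130310058594), array([[ 426.39297 , -145.8807  ],
       [ 591.8219  , -177.73341 ],
       [ 610.6775  ,  -79.805984],
       [ 445.24854 ,  -47.953278]], dtype=float32))
bar 230 36.7114064875542 (((508.81500244140625, -107.530029296875), (18.838747024536133, 63.68701171875), 79.00006103515625), array([[ 475.75925, -110.70035],
       [ 538.2762 , -122.85234],
       [ 541.8707 , -104.35971],
       [ 479.35382,  -92.20772]], dtype=float32))
box 6056 (((545.661865234375, 217.2850341796875), (258.6159973144531, 134.58851623535156), 7.30743408203125), array([[408.84473, 267.5856 ],
       [425.9635 , 134.09023],
       [682.479  , 166.98447],
       [665.3602 , 300.47986]], dtype=float32))
45 54 1109
54 60 2267
60 63 376
63 67 624
67 70 617
70 74 867
74 80 84
```

View pics/topcrop.png

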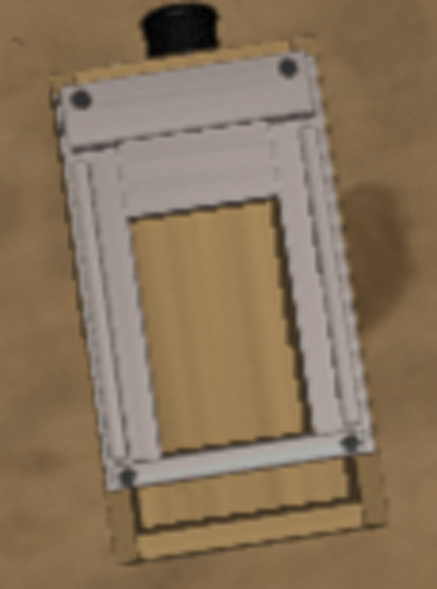

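The crop shows the lip edge near crop row 140, the sill near crop rows 455–480, and the seat frame straight between them. I'll move over the grate for a closer look.

Call:
{"api": "step_arm", "payload": {
  "deltas": [
    [1,-0.0726,-0.0594,0,0],
    [1,-0.0726,-0.0594,0,0],
    [1,-0.0726,-0.0594,0,0],
    [1,-0.0726,-0.0594,0,0],
    [1,-0.0726,-0.0594,0,0],
    [1,-0.0726,-0.0594,0,0],
    [1,-0.0726,-0.0594,0,0]
  ]
}}

```text
time: 0.8
tool_pos: [361.9, 183.5, 237.7]
tcp_rot: [3.142, -0.0, 2.72]
contact_force: [0.3, -0.5, -0.4]
grip_width: 91.7
finger_force: 0.0
```

Call:
{"api": "step_arm", "payload": {
  "deltas": [
    [1,-0.0726,-0.0594,0,0],
    [1,-0.0726,-0.0594,0,0],
    [1,-0.0726,-0.0594,0,0],
    [1,-0.0726,-0.0594,0,0],
    [1,-0.0726,-0.0594,0,0],
    [0.7,-0.0726,-0.0594,0,-0.074],
    [0.5,-0.08,-0.05,0,-0.074],
    [0.5,0,0,0,0]
  ]
}}

```text
time: 1.6
tool_pos: [520.3, -106.7, 236.5]
tcp_rot: [-3.141, 0.001, 2.951]
contact_force: [0.3, 0.4, -0.5]
grip_width: 72.1
finger_force: 0.0
```

```bash
python3 - <<'E'
from h import *
o=bot.get_obs(); print({k:np.round(o[k],3) for k in("tool_pos","tcp_rot","time","contact_force","grip_width","joint_positions")})
c=cam("wrist");im,d=bot.capture("wrist"); cv2.imwrite("pics/w1.png",im[...,::-1]); np.savez("w1.npz",im=im,d=d,P=cloud("wrist",d,c),f=c[0],cx=c[1],cy=c[2],R=c[3],t=c[4])
print(-c[3].T@c[4],c[0],c[3])
E
```

```text
{'tool_pos': array([ 520.284, -106.737,  236.52 ]), 'tcp_rot': array([-3.141e+00,  1.000e-03,  2.951e+00]), 'time': np.float64(1.6), 'contact_force': array([ 0.255,  0.432, -0.542]), 'grip_width': np.float64(72.104), 'joint_positions': array([-3.460e-01,  3.540e-01,  1.510e+00, -1.000e-03,  1.277e+00,
       -1.726e+00])}
[435.9058228  -91.23872051 382.48625121] 364.16308418787094 [[ 0.18875507  0.9820233  -0.00132955]
 [ 0.9336624  -0.17903963  0.31019241]
 [ 0.30437813 -0.05979174 -0.95067287]]
```

View pics/w1.png

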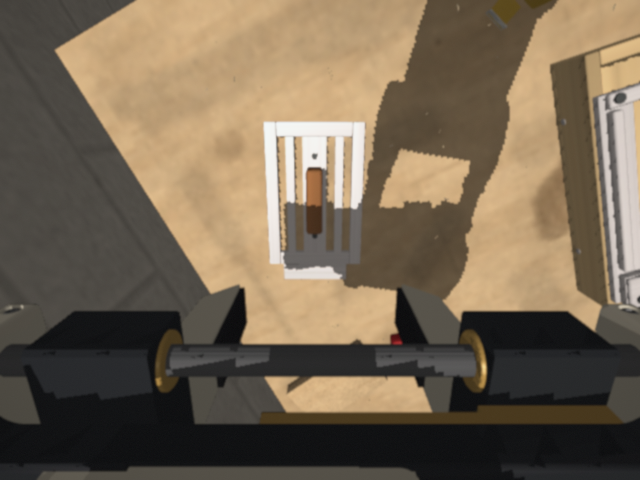

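The wrist view shows the grate upright in the image: plate corners at about (265,122) and (365,262), bar from (315,168) to (315,235).

```bash
python3 - <<'E'
from h import *
z=np.load("w1.npz"); im,d,P=z["im"],z["d"],z["P"]; c=(float(z["f"]),float(z["cx"]),float(z["cy"]),z["R"],z["t"])
hsv=cv2.cvtColor(im,cv2.COLOR_RGB2HSV)
m=np.zeros((480,640),bool); m[160:242,302:328]=1
w=m&((hsv[...,0]<13)|(hsv[...,0]>172))&(hsv[...,1]>110)
def rr(m,zp):
    v,u=np.nonzero(m); W=np.array([ray(c,a,b,zp)[:2] for a,b in zip(u,v)],np.float32); return cv2.minAreaRect(W)
print("bar",w.sum(),np.median(P[w][:,2]),rr(w,38))
# grate from depth 4..12 within roi
g=np.zeros_like(w); g[110:290,255:375]=1
g&=(P[...,2]>4)&(P[...,2]<14); g=cv2.morphologyEx(g.astype(np.uint8),cv2.MORPH_OPEN,np.ones((3,3)))>0
print("grate",g.sum(),rr(g,8))
for uv in [(265,122),(364,122),(268,263),(361,263)]: print(uv,ray(c,*uv,8))
E
```

```text
bar 101 36.48779205913565 ((506.9869689941406, -111.5604019165039), (13.504542350769043, 62.51264572143555), 78.46879577636719)
grate 8480 ((509.6584167480469, -112.25640869140625), (99.49219512939453, 151.66334533691406), 79.09882354736328)
(265, 122) [ 426.16275493 -145.00357464    8.        ]
(364, 122) [444.44118658 -49.90654964   8.        ]
(268, 263) [ 570.93396776 -176.56695928    8.        ]
(361, 263) [590.26618378 -75.70133498   8.        ]
```

Call:
{"api": "step_arm", "payload": {
  "deltas": [
    [0.5,0.057,-0.014,0.08,0],
    [0.5,0,0,0.1,0],
    [0.5,0,0,0.1,0],
    [0.5,0,0,0.1,0],
    [0.5,0,0,0,0],
    [0.5,0,0,0,0]
  ]
}}

```text
time: 2.25
tool_pos: [488.4, -103.1, 48.3]
tcp_rot: [3.141, -0.002, 2.953]
contact_force: [0.7, -0.3, 0.3]
grip_width: 45.8
finger_force: 0.0
```

Call:
{"api": "step_arm", "payload": {
  "deltas": [
    [0.5,-0.0066,-0.009,0.02,0],
    [0.5,0,0,0.03,0],
    [0.5,0,0,0,0],
    [0.5,0,0,0,0]
  ]
}}

```text
time: 2.65
tool_pos: [492.1, -109.3, 24.3]
tcp_rot: [-3.141, 0.003, 2.952]
contact_force: [0.3, 0.7, 0.0]
grip_width: 45.8
finger_force: 0.0
```

```bash
python3 - <<'E'
from h import *
o=bot.get_obs(); print({k:np.round(o[k],3) for k in("tool_pos","tcp_rot","time","contact_force","grip_width")})
c=cam("wrist");im,d=bot.capture("wrist"); cv2.imwrite("pics/w2.png",im[...,::-1])
E
```

```text
{'tool_pos': array([ 492.095, -109.31 ,   24.336]), 'tcp_rot': array([-3.141e+00,  3.000e-03,  2.952e+00]), 'time': np.float64(2.65), 'contact_force': array([0.304, 0.653, 0.004]), 'grip_width': np.float64(45.836)}
```

View pics/w2.png

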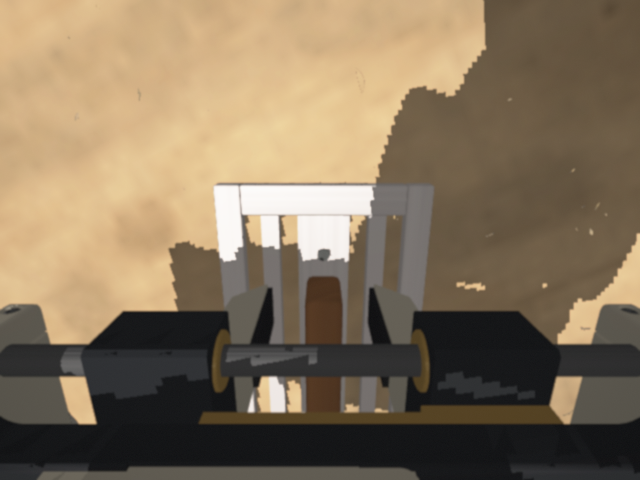

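The bar, end at (323,280), sits centred between the jaws at (255,330) and (385,330). Closing.

Call:
{"api": "step_arm", "payload": {
  "deltas": [
    [0,0,0,0,0],
    [0,0,0,0,0],
    [0,0,0,0,0],
    [0,0,0,0,0],
    [0,0,0,0,0],
    [0,0,0,0,0]
  ]
}}

```text
time: 3.3
tool_pos: [491.2, -108.8, 22.8]
tcp_rot: [3.141, 0.0, 2.952]
contact_force: [1.0, 0.7, 2.1]
grip_width: 15.8
finger_force: 30.0
```

Call:
{"api": "step_arm", "payload": {
  "deltas": [
    [0,0,0,-0.01,0],
    [0,0,0,-0.01,0],
    [0,0,0,-0.01,0],
    [0,0,0,0,0],
    [0,0,0,0,0]
  ]
}}

```text
time: 3.8
tool_pos: [491.1, -108.9, 37.9]
tcp_rot: [3.142, 0.0, 2.952]
contact_force: [0.3, -0.4, -2.1]
grip_width: 16.0
finger_force: 30.0
```

```bash
python3 - <<'E'
from h import *
o=bot.get_obs(); print({k:np.round(o[k],3) for k in("tool_pos","tcp_rot","time","contact_force","moment","grip_width")})
c=cam("wrist");im,d=bot.capture("wrist"); P=cloud("wrist",d,c)
# near bar of grate strip height: whole plate points vs grate frame
o=np.array(o["tool_pos"]);ex=np.array([.982,-.189,0]);ey=np.array([.189,.982,0])
q=P-o; gx=q@ex-18; gy=q@ey
for a,b in [(-95,-85),(-75,-70),(-70,-62),(-62,-55),(-55,-45)]:
    m=(gx>a)&(gx<b)&(np.abs(gy)<48)&(d>0)&(P[...,2]>-10)&(P[...,2]<70); print(a,b,m.sum(),np.percentile(P[m][:,2],[10,50,90]) if m.any() else 0)
c=cam("scene");im,d=bot.capture("scene"); cv2.imwrite("pics/s2.png",cv2.resize(im[290:410,300:440,::-1],None,fx=4,fy=4,interpolation=cv2.INTER_CUBIC))
E
```

```text
{'tool_pos': array([ 491.148, -108.887,   37.865]), 'tcp_rot': array([3.142, 0.   , 2.952]), 'time': np.float64(3.8), 'contact_force': array([ 0.322, -0.431, -2.125]), 'moment': array([0.065, 0.067, 0.003]), 'grip_width': np.float64(16.041)}
-95 -85 3972 [-1.77547626 -0.88394982 -0.06696901]
-75 -70 3199 [-1.13464582 21.85675124 22.80827562]
-70 -62 3608 [21.33559916 22.10862356 22.91208685]
-62 -55 2170 [20.63620629 22.02528141 22.8777636 ]
-55 -45 4019 [-1.14422758 21.68827346 22.74063459]
```

View pics/s2.png

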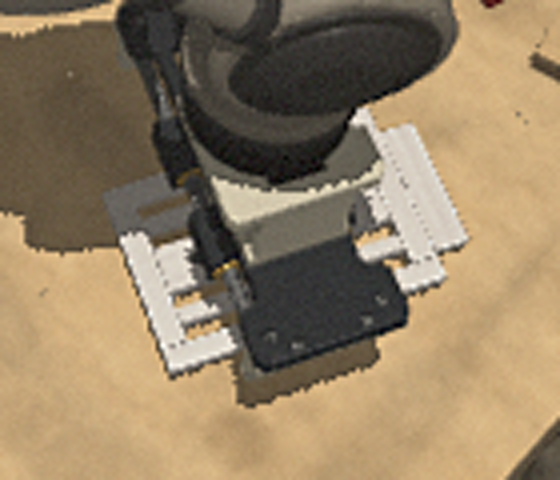

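The lifted grate stays flat: near-edge top at 22 mm, so the grip does not slip. I will tilt it by pressing its near edge lightly on the box's side guide from outside. First I'll measure the seat.

```bash
python3 - <<'E'
from h import *
z=np.load("top.npz"); im,d,P=z["im"],z["d"],z["P"]; c=cam("top")
m=np.zeros((480,640),bool); m[145:300,235:350]=1
Z=P[...,2]
# box outline at bench level-ish: all points >25 ; seat frame = white&>52
hsv=cv2.cvtColor(im,cv2.COLOR_RGB2HSV); white=(hsv[...,1]<50)&(hsv[...,2]>90)
f=m&white&(Z>50)
def pts(M): return P[M][:,:2].astype(np.float32)
def big(M):
    n,l,s,_=cv2.connectedComponentsWithStats(M.astype(np.uint8)); return l==1+s[1:,4].argmax()
f=big(f); r=cv2.minAreaRect(pts(f)); print("frame",r)
allb=big(m&(Z>38)&(Z<85)); r2=cv2.minAreaRect(pts(allb)); print("all",r2)
yaw=np.radians(7.3)
# estimate yaw via frame sides: PCA of left/right boundary columns per row
for name,M in(("frame",f),("all",allb)):
    L=[];R=[]
    for v in range(175,255):
        u=np.nonzero(M[v])[0]
        if len(u): L.append(P[v,u[0],:2]);R.append(P[v,u[-1],:2])
    for S in(L,R):
        l=cv2.fitLine(np.array(S,np.float32),cv2.DIST_HUBER,0,.01,.01).ravel(); print(name,np.degrees(np.arctan2(l[1]*np.sign(l[0]),abs(l[0]))),l[2:])
bx=np.array([np.cos(yaw),np.sin(yaw)]);by=np.array([-bx[1],bx[0]])
C=np.array([545.,217.]); q=P[...,:2]-C; X=q@bx;Y=q@by
print("profile along y~0..: x, z med")
for x in range(-136,140,4):
    k=m&(abs(X-x)<2)&(abs(Y)<35); k2=m&(abs(X-x)<2)&(abs(Y)<70)
    s=[np.round(np.median(Z[m&(abs(X-x)<2)&(abs(Y-y)<3)]),0) if (m&(abs(X-x)<2)&(abs(Y-y)<3)).any() else -1 for y in(-56,-45,0,45,56)]
    print(x,s,end=" ")
print()
for y in range(-80,82,2):
    k=m&(abs(Y-y)<1)&(abs(X)<50); print(y,np.round(np.median(Z[k]),0),end="; ")
E
```

```text
frame ((516.5806884765625, 213.41195678710938), (274.53070068359375, 132.31788635253906), 7.326416015625)
all ((556.988037109375, 219.24688720703125), (279.697265625, 136.25294494628906), 7.312368869781494)
frame 7.427809 [556.6434  284.03354]
frame 7.3690653 [555.17126 153.10402]
all 7.380894 [583.9522  290.03043]
all 7.3243656 [555.6634  151.36647]
profile along y~0..: x, z med
-136 [np.float64(-0.0), np.float64(0.0), np.float64(0.0), np.float64(-0.0), np.float64(-0.0)] -132 [np.float64(0.0), np.float64(-2.0), np.float64(-1.0), np.float64(-0.0), np.float64(0.0)] -128 [np.float64(2.0), np.float64(1.0), np.float64(22.0), np.float64(2.0), np.float64(26.0)] -124 [np.float64(49.0), np.float64(48.0), np.float64(49.0), np.float64(50.0), np.float64(49.0)] -120 [np.float64(50.0), np.float64(50.0), np.float64(49.0), np.float64(49.0), np.float64(50.0)] -116 [np.float64(49.0), np.float64(53.0), np.float64(49.0), np.float64(50.0), np.float64(50.0)] -112 [np.float64(49.0), np.float64(8.0), np.float64(11.0), np.float64(8.0), np.float64(28.0)] -108 [np.float64(49.0), np.float64(8.0), np.float64(9.
[... 4930 characters left out ...]
(72.0), np.float64(72.0), np.float64(71.0), np.float64(71.0), np.float64(74.0)] 108 [np.float64(71.0), np.float64(71.0), np.float64(71.0), np.float64(70.0), np.float64(71.0)] 112 [-1, -1, -1, -1, -1] 116 [np.float64(49.0), np.float64(49.0), np.float64(51.0), np.float64(52.0), np.float64(52.0)] 120 [np.float64(51.0), np.float64(49.0), np.float64(50.0), np.float64(50.0), np.float64(51.0)] 124 [-1, np.float64(47.0), np.float64(45.0), -1, -1] 128 [-1, -1, np.float64(42.0), -1, -1] 132 [-1, -1, np.float64(42.0), -1, -1] 136 [np.float64(0.0), np.float64(0.0), np.float64(43.0), np.float64(1.0), np.float64(3.0)] 
  return _methods._mean(a, axis=axis, dtype=dtype,
  ret = ret.dtype.type(ret / rcount)
```

Call:
{"api": "step_arm", "payload": {
  "deltas": [
    [0,0,0,-0.05,0],
    [0,0,0,-0.07,0],
    [0,0,0,-0.06,0],
    [0,0,0.05,-0.024,0],
    [0,-0.003,0.07,0,0.03],
    [0,0,0,0,0],
    [0,0,0,0,0]
  ]
}}

```text
time: 4.6
tool_pos: [503.6, -49.7, 139.4]
tcp_rot: [-3.141, -0.001, 2.908]
contact_force: [0.2, -0.5, -2.1]
grip_width: 15.8
finger_force: 30.0
```

Call:
{"api": "step_arm", "payload": {
  "deltas": [
    [0,0,0,0,0.06],
    [0,0,0,0,0.09],
    [0,0,0,0,0.09],
    [0,0,0,0,0.09],
    [0,0,0,0,0.09],
    [0,0,0,0,0.09],
    [0,0,0,0,0.09],
    [0,0,0,0,0.09]
  ]
}}

```text
time: 5.4
tool_pos: [503.4, -51.3, 139.2]
tcp_rot: [-3.141, -0.0, 1.815]
contact_force: [1.0, -0.2, -2.0]
grip_width: 15.7
finger_force: 30.0
```

Call:
{"api": "step_arm", "payload": {
  "deltas": [
    [0,0,0,0,0.078],
    [0,0,0,0,0],
    [0,0,0,0,0]
  ]
}}

```text
time: 5.7
tool_pos: [503.6, -50.9, 139.4]
tcp_rot: [-3.141, -0.0, 1.701]
contact_force: [-0.5, -0.5, -2.1]
grip_width: 16.0
finger_force: 30.0
```

Call:
{"api": "step_arm", "payload": {
  "deltas": [
    [0,0.06,0.022,0,0],
    [0,0.08,0.03,0,0],
    [0,0.08,0.03,0,0],
    [0,0.0816,0.029,0,0],
    [0,0,0,0.04,0],
    [0,0,0,0.02,0],
    [0,0,0,0.01,0],
    [0,0,0,0,0]
  ]
}}

```text
time: 6.5
tool_pos: [539.2, 105.4, 104.0]
tcp_rot: [-3.14, -0.0, 1.698]
contact_force: [-0.3, -0.0, -1.1]
grip_width: 15.8
finger_force: 30.0
```

```bash
python3 - <<'E'
from h import *
o=bot.get_obs(); print({k:np.round(o[k],3) for k in("tool_pos","tcp_rot","time","contact_force","moment")})
im,d=bot.capture("scene"); cv2.imwrite("pics/s3.png",cv2.resize(im[170:350,210:450,::-1],None,fx=3,fy=3,interpolation=cv2.INTER_CUBIC))
E
```

```text
{'tool_pos': array([539.19 , 105.406, 103.997]), 'tcp_rot': array([-3.14 , -0.   ,  1.698]), 'time': np.float64(6.5), 'contact_force': array([-0.286, -0.004, -1.066]), 'moment': array([-0.111,  0.062, -0.006])}
```

View pics/s3.png

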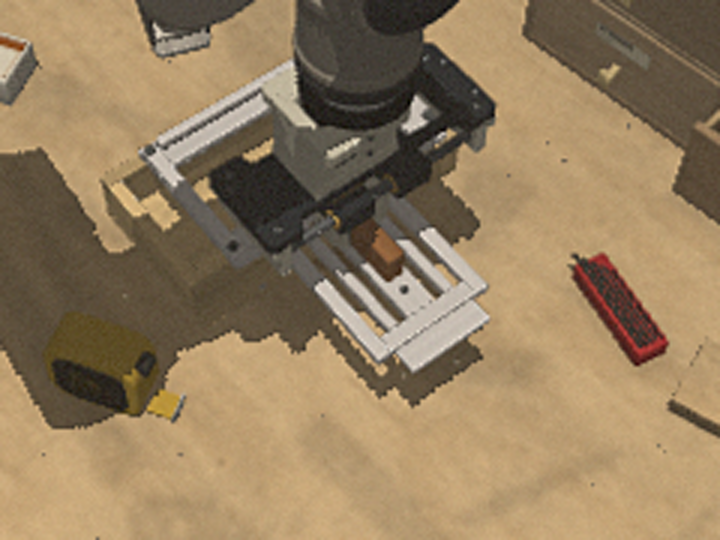

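The scene crop shows the grate pointing away from the box, with its tongue at (445,340) and its near end over the guide. I'll lower it gently.

Call:
{"api": "step_arm", "payload": {
  "deltas": [
    [0,0,0,0.01,0],
    [0,0,0,0.01,0],
    [0,0,0,0.004,0],
    [0,0,0,0,0]
  ]
}}

```text
time: 6.95
tool_pos: [539.5, 106.3, 92.4]
tcp_rot: [-3.141, -0.0, 1.699]
contact_force: [0.7, 0.2, -2.0]
grip_width: 15.9
finger_force: 30.0
```

Call:
{"api": "step_arm", "payload": {
  "deltas": [
    [0,0,0,0.002,0],
    [0,0,0,0.002,0],
    [0,0,0,0.002,0],
    [0,0,0,0,0]
  ]
}}

```text
time: 7.35
tool_pos: [539.9, 106.3, 90.3]
tcp_rot: [3.141, 0.0, 1.699]
contact_force: [-1.1, -2.8, 3.7]
grip_width: 15.8
finger_force: 30.0
```

Call:
{"api": "step_arm", "payload": {
  "deltas": [
    [0,0,0,0.002,0],
    [0,0,0,0.002,0],
    [0,0,0,0.002,0],
    [0,0,0,0,0]
  ]
}}

```text
time: 7.75
tool_pos: [540.3, 105.7, 87.6]
tcp_rot: [3.14, 0.001, 1.699]
contact_force: [-1.3, -4.3, 6.0]
grip_width: 16.0
finger_force: 30.0
```

Call:
{"api": "step_arm", "payload": {
  "deltas": [
    [0,0,0,0.002,0],
    [0,0,0,0.002,0],
    [0,0,0,0,0]
  ]
}}

```text
time: 8.05
tool_pos: [540.6, 105.5, 85.7]
tcp_rot: [3.139, 0.002, 1.699]
contact_force: [-0.6, -5.4, 6.3]
grip_width: 15.6
finger_force: 30.0
```

Call:
{"api": "step_arm", "payload": {
  "deltas": [
    [0,0,0,0.001,0],
    [0,0,0,-0.01,0],
    [0,0,0,-0.05,0],
    [0,0,0,-0.06,0],
    [0,0,0,0,0]
  ]
}}

```text
time: 8.55
tool_pos: [541.9, 106.9, 147.9]
tcp_rot: [3.134, 0.0, 1.699]
contact_force: [0.2, 0.0, -1.4]
grip_width: 15.7
finger_force: 30.0
```

```bash
cat > tilt.py <<'E'
from h import *
o=bot.get_obs(); print({k:np.round(o[k],3) for k in("tool_pos","tcp_rot","time","contact_force","moment")})
y=o["tcp_rot"][2]; ex=-np.array([np.cos(y),np.sin(y),0]); ey=np.array([np.sin(y),-np.cos(y),0])
c=cam("wrist");im,d=bot.capture("wrist"); P=cloud("wrist",d,c); cv2.imwrite("pics/wt.png",im[...,::-1])
q=P-np.array(o["tool_pos"]); gx=q@ex; gy=q@ey; gz=q[...,2]
m=(d>0)&(gx>-85)&(gx<-35)&(abs(gy)<49)&(gz<0)&(gz>-25)&(abs(gy)>15)
k=np.polyfit(gx[m],gz[m],1)
for _ in range(4):
    r=gz-np.polyval(k,gx); mm=m&(abs(r)<1.5); k=np.polyfit(gx[mm],gz[mm],1)
print("n",mm.sum(),"tilt deg",np.degrees(np.arctan(k[0])),"top z rel TCP at gx=0",k[1],"near edge gx",np.percentile(gx[mm],[.5,1,3]),"gy",np.percentile(gy[mm&(gx<-48)],[.5,1,99,99.5]))
E
python3 tilt.py
```

```text
{'tool_pos': array([541.899, 106.932, 147.883]), 'tcp_rot': array([3.134, 0.   , 1.699]), 'time': np.float64(8.55), 'contact_force': array([ 0.234,  0.035, -1.359]), 'moment': array([-0.031,  0.011, -0.021])}
n 6047 tilt deg -5.539229030610412 top z rel TCP at gx=0 -15.101606353512441 near edge gx [-57.11604962 -57.03555627 -56.70938418] gy [-48.64294612 -48.32322677  47.53706489  47.92226027]
```

Call:
{"api": "step_arm", "payload": {
  "deltas": [
    [0,0.06,-0.012,0,0],
    [0,0.08,-0.018,0,0],
    [0,0.079,-0.018,0,0],
    [0,0,0,0,-0.05],
    [0,0,0,0,-0.09],
    [0,0,0,0,-0.09],
    [0,0,0,0,-0.09],
    [0,0,0,0,-0.09]
  ]
}}

```text
time: 9.4
tool_pos: [500.9, 212.0, 142.5]
tcp_rot: [-3.139, -0.002, 2.349]
contact_force: [0.2, 0.2, -2.1]
grip_width: 16.0
finger_force: 30.0
```

Call:
{"api": "step_arm", "payload": {
  "deltas": [
    [0,0,0,0,-0.09],
    [0,0,0,0,-0.09],
    [0,0,0,0,-0.09],
    [0,0,0,0,-0.09],
    [0,0,0,0,-0.09],
    [0,0,0,0,-0.09],
    [0,0,0,0,-0.05],
    [0,0,0,0,0]
  ]
}}

```text
time: 10.2
tool_pos: [501.0, 211.9, 142.7]
tcp_rot: [-3.141, -0.003, -3.013]
contact_force: [1.3, 0.5, -1.9]
grip_width: 15.6
finger_force: 30.0
```

```bash
python3 tilt.py
```

```text
{'tool_pos': array([500.983, 211.885, 142.676]), 'tcp_rot': array([-3.141e+00, -3.000e-03, -3.013e+00]), 'time': np.float64(10.2), 'contact_force': array([ 1.304,  0.545, -1.85 ]), 'moment': array([ 0.026,  0.017, -0.025])}
n 6521 tilt deg -5.908224879194361 top z rel TCP at gx=0 -15.492416959851658 near edge gx [-59.16202289 -59.11347125 -58.75370071] gy [-48.69164822 -48.30217156  48.14109356  48.5447322 ]
```

Tilt is 5.9° and the alignment matches plan. I'll descend in front of the lip.

Call:
{"api": "step_arm", "payload": {
  "deltas": [
    [0,0,0,0.04,0],
    [0,0,0,0.03,0],
    [0,0,0,0.01,0],
    [0,0,0,0,0]
  ]
}}

```text
time: 10.65
tool_pos: [501.3, 211.8, 103.2]
tcp_rot: [-3.141, -0.002, -3.015]
contact_force: [0.2, 0.3, -1.3]
grip_width: 16.0
finger_force: 30.0
```

```bash
python3 - <<'E'
from h import *
o=bot.get_obs(); print({k:np.round(o[k],3) for k in("tool_pos","tcp_rot","time","contact_force")})
im,d=bot.capture("scene"); a=im[165:285,235:375,::-1]
c=cam("top");im2,d2=bot.capture("top"); b=im2[145:300,225:360,::-1]; P=cloud("top",d2,c); np.savez("top2.npz",P=P,im=im2)
f=lambda x:cv2.resize(x,(395,450),interpolation=cv2.INTER_CUBIC)
cv2.imwrite("pics/c4.png",np.hstack([f(a),f(b)]))
E
```

```text
{'tool_pos': array([501.263, 211.838, 103.242]), 'tcp_rot': array([-3.141e+00, -2.000e-03, -3.015e+00]), 'time': np.float64(10.65), 'contact_force': array([ 0.243,  0.31 , -1.289])}
```

View pics/c4.png

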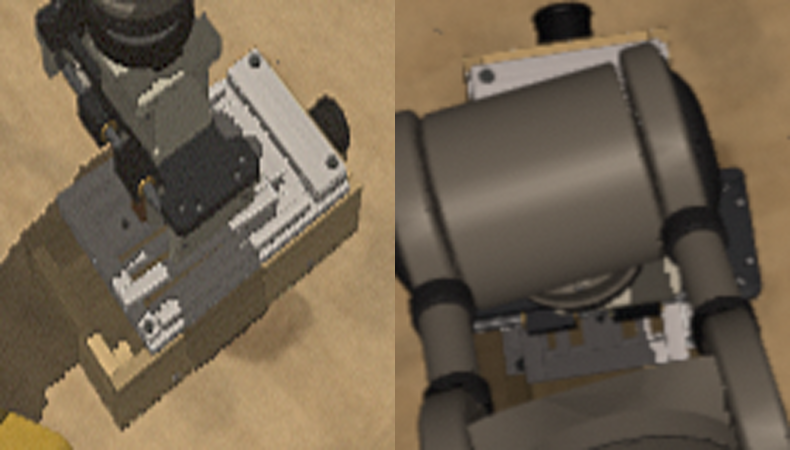

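The view shows the grate inside the guides, with the tongue at about (265,180) short of the lip. I'll lower slowly to the slot height.

Call:
{"api": "step_arm", "payload": {
  "deltas": [
    [0,0,0,0.006,0],
    [0,0,0,0.006,0],
    [0,0,0,0.004,0],
    [0,0,0,0,0]
  ]
}}

```text
time: 11.15
tool_pos: [501.7, 211.9, 96.0]
tcp_rot: [3.142, -0.0, -3.014]
contact_force: [-0.6, 0.3, -1.2]
grip_width: 15.8
finger_force: 30.0
```

Call:
{"api": "step_arm", "payload": {
  "deltas": [
    [0,0,0,0.001,0],
    [0,0,0,0.001,0],
    [0,0,0,0,0]
  ]
}}

```text
time: 11.45
tool_pos: [501.9, 212.0, 95.2]
tcp_rot: [3.142, 0.0, -3.014]
contact_force: [0.3, 0.6, -2.0]
grip_width: 15.9
finger_force: 30.0
```

Call:
{"api": "step_arm", "payload": {
  "deltas": [
    [0,0,0,0.001,0],
    [0,0,0,0.001,0],
    [0,0,0,0,0],
    [0,0,0,0,0]
  ]
}}

```text
time: 11.85
tool_pos: [501.9, 212.0, 94.2]
tcp_rot: [3.142, 0.0, -3.014]
contact_force: [-0.3, 0.2, -1.3]
grip_width: 16.1
finger_force: 30.0
```

Call:
{"api": "step_arm", "payload": {
  "deltas": [
    [0,0,0,0.001,0],
    [0,0,0,0.001,0],
    [0,0,0,0,0],
    [0,0,0,0,0]
  ]
}}

```text
time: 12.25
tool_pos: [501.9, 212.0, 93.2]
tcp_rot: [3.142, 0.0, -3.014]
contact_force: [0.0, -0.2, -1.8]
grip_width: 16.0
finger_force: 30.0
```

Call:
{"api": "step_arm", "payload": {
  "deltas": [
    [0,-0.006,0,0,0],
    [0,-0.008,0,0,0],
    [0,-0.006,0,0,0],
    [0,0,0,0,0]
  ]
}}

```text
time: 12.65
tool_pos: [512.4, 213.3, 93.2]
tcp_rot: [3.141, 0.001, -3.014]
contact_force: [0.3, -0.0, -2.2]
grip_width: 15.6
finger_force: 30.0
```

Call:
{"api": "step_arm", "payload": {
  "deltas": [
    [0,-0.004,0,0,0],
    [0,-0.004,0,0,0],
    [0,-0.002,0,0,0],
    [0,0,0,0,0]
  ]
}}

```text
time: 13.05
tool_pos: [516.9, 213.9, 93.2]
tcp_rot: [3.142, 0.0, -3.014]
contact_force: [0.7, 0.6, -2.1]
grip_width: 16.3
finger_force: 30.0
```

Call:
{"api": "step_arm", "payload": {
  "deltas": [
    [0,-0.002,0,0,0],
    [0,-0.002,0,0,0],
    [0,0,0,0,0]
  ]
}}

```text
time: 13.35
tool_pos: [518.9, 214.2, 93.3]
tcp_rot: [3.141, 0.0, -3.014]
contact_force: [0.2, -0.5, -0.9]
grip_width: 15.9
finger_force: 30.0
```

Call:
{"api": "step_arm", "payload": {
  "deltas": [
    [0,-0.002,0,0,0],
    [0,-0.002,0,0,0],
    [0,0,0,0,0],
    [0,0,0,0,0]
  ]
}}

```text
time: 13.75
tool_pos: [520.7, 214.4, 93.2]
tcp_rot: [3.142, -0.0, -3.014]
contact_force: [-0.5, 0.1, -2.0]
grip_width: 15.6
finger_force: 30.0
```

Call:
{"api": "step_arm", "payload": {
  "deltas": [
    [0,-0.002,0,0,0],
    [0,0,0,0,0],
    [0,0,0,0,0]
  ]
}}

```text
time: 14.05
tool_pos: [521.2, 214.5, 93.1]
tcp_rot: [3.142, -0.001, -3.014]
contact_force: [-3.9, 0.6, -0.2]
grip_width: 15.5
finger_force: 30.0
```

Contact came at 3.9 N, just where the pad should be. I'll push in gently.

Call:
{"api": "step_arm", "payload": {
  "deltas": [
    [0,-0.002,0,0,0],
    [0,-0.002,0,0,0],
    [0,0,0,0,0],
    [0,0,0,0,0]
  ]
}}

```text
time: 14.45
tool_pos: [523.0, 214.7, 93.0]
tcp_rot: [-3.142, -0.002, -3.014]
contact_force: [-5.7, -1.3, -0.6]
grip_width: 15.8
finger_force: 30.0
```

Call:
{"api": "step_arm", "payload": {
  "deltas": [
    [0,-0.002,0,0,0],
    [0,-0.002,0,0,0],
    [0,0,0,0,0],
    [0,0,0,0,0]
  ]
}}

```text
time: 14.85
tool_pos: [524.6, 214.9, 93.1]
tcp_rot: [-3.142, -0.002, -3.014]
contact_force: [-7.1, -0.5, 1.9]
grip_width: 16.0
finger_force: 30.0
```

The pad is about 4 mm in at 7 N. Next I'll swing the near end down, easing back a little because the tip advances as the grate pivots in the fingers.

Call:
{"api": "step_arm", "payload": {
  "deltas": [
    [0,0.0006,0,0.002,0],
    [0,0.0006,0,0.002,0],
    [0,0.0006,0,0.002,0],
    [0,0,0,0,0]
  ]
}}

```text
time: 15.25
tool_pos: [524.0, 214.9, 90.4]
tcp_rot: [3.142, -0.001, -3.013]
contact_force: [-6.6, -0.2, 3.5]
grip_width: 15.6
finger_force: 30.0
```

Call:
{"api": "step_arm", "payload": {
  "deltas": [
    [0,0.0006,0,0.002,0],
    [0,0.0006,0,0.002,0],
    [0,0,0,0,0],
    [0,0,0,0,0]
  ]
}}

```text
time: 15.65
tool_pos: [523.5, 214.9, 88.5]
tcp_rot: [3.142, -0.001, -3.013]
contact_force: [-7.4, 0.4, 2.5]
grip_width: 16.1
finger_force: 30.0
```

```bash
python3 tilt.py
```

```text
{'tool_pos': array([523.545, 214.855,  88.539]), 'tcp_rot': array([ 3.142e+00, -1.000e-03, -3.013e+00]), 'time': np.float64(15.65), 'contact_force': array([-7.45 ,  0.427,  2.498]), 'moment': array([-0.069,  0.869,  0.012])}
n 2339 tilt deg 26.262454897162144 top z rel TCP at gx=0 10.762031696309855 near edge gx [-71.84481137 -71.48274114 -71.40748295] gy [-48.42769769 -48.2057411   47.5706097   48.14418481]
```

```bash
cat > tilt2.py <<'E'
from h import *
o=bot.get_obs(); y=o["tcp_rot"][2]; ex=-np.array([np.cos(y),np.sin(y),0]); ey=np.array([np.sin(y),-np.cos(y),0])
print(np.round(o["tool_pos"],1),np.round(o["contact_force"],1),o["time"])
c=cam("wrist");im,d=bot.capture("wrist"); P=cloud("wrist",d,c); cv2.imwrite("pics/wt.png",im[...,::-1])
q=P-np.array(o["tool_pos"]); gx=q@ex; gy=q@ey; z=P[...,2]
for a in range(-76,-30,2):
    m=(d>0)&(gx>a-1)&(gx<a+1)&(abs(gy)<47)&(z>50)
    m2=m&(abs(gy)>38)
    if m2.sum()>5: print(a,m2.sum(),np.round(np.percentile(z[m2],[25,50,75]),1),end=" | ")
E
python3 tilt2.py
```

```text
[523.6 214.8  88.6] [-6.5 -1.8  3.5] 15.7
-72 170 [59.3 62.3 63.3] | -70 185 [63.4 63.8 64.3] | -68 162 [63.7 64.2 64.6] | -66 188 [63.7 64.1 64.4] | -64 160 [63.7 64.1 64.5] | -62 161 [63.6 64.  64.4] | -60 155 [62.7 64.1 71.8] | -58 394 [57.4 75.4 76.8] | -56 192 [76.6 77.  77.4] | -54 181 [76.5 76.9 77.3] | -52 183 [76.3 76.8 77.2] | -50 178 [76.2 76.6 77. ] | -48 172 [76.1 76.6 76.9] | -46 170 [76.  76.4 76.8] | -44 177 [75.7 76.1 76.6] | -42 173 [75.5 76.  76.4] | -40 198 [75.1 75.7 76.1] | -38 298 [ 75.   75.8 149.2] | -36 240 [74.5 75.5 76.2] | -34 233 [74.6 75.3 75.9] | -32 788 [ 76.2 156.8 158.3] |
```

View pics/wt.png

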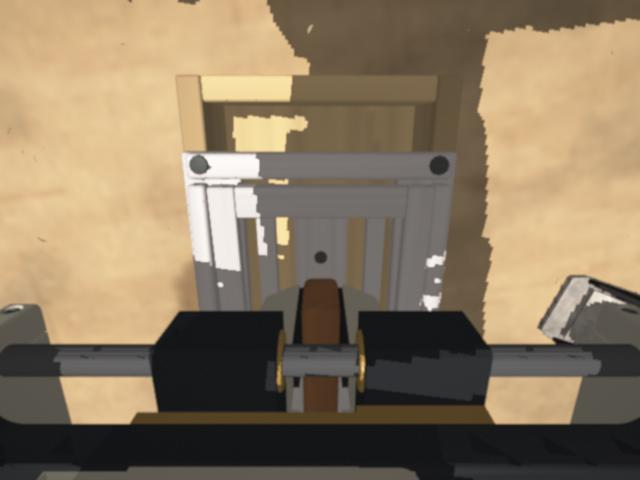

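The wrist view shows the near edge at row 185, just inside the sill (rows 152–180), centred between the guides with a gap of about 2 mm. I'll continue the swing.

Call:
{"api": "step_arm", "payload": {
  "deltas": [
    [0,0.0006,0,0.002,0],
    [0,0.0006,0,0.002,0],
    [0,0.0006,0,0.002,0],
    [0,0,0,0,0]
  ]
}}

```text
time: 16.15
tool_pos: [522.8, 214.7, 85.5]
tcp_rot: [3.142, -0.001, -3.013]
contact_force: [-6.0, -0.2, 3.3]
grip_width: 15.3
finger_force: 30.0
```

Call:
{"api": "step_arm", "payload": {
  "deltas": [
    [0,0.0006,0,0.002,0],
    [0,0.0006,0,0.002,0],
    [0,0,0,0,0],
    [0,0,0,0,0]
  ]
}}

```text
time: 16.55
tool_pos: [522.4, 214.7, 83.6]
tcp_rot: [3.142, -0.0, -3.013]
contact_force: [-5.8, -0.7, 3.0]
grip_width: 16.1
finger_force: 30.0
```

```bash
python3 tilt2.py
```

```text
[522.4 214.7  83.6] [-5.8 -0.7  3. ] 16.55
-70 274 [57.  63.  63.7] | -68 192 [63.7 64.1 64.5] | -66 172 [63.7 64.1 64.5] | -64 182 [63.6 64.2 64.4] | -62 176 [63.5 64.  64.5] | -60 153 [62.8 63.6 64. ] | -58 287 [64.4 68.2 69.4] | -56 188 [69.5 69.9 70.4] | -54 180 [69.2 69.6 69.9] | -52 177 [69.2 69.7 70.1] | -50 177 [69.2 69.6 70. ] | -48 171 [69.1 69.5 70. ] | -46 170 [69.  69.4 69.9] | -44 170 [69.1 69.5 69.8] | -42 183 [68.8 69.3 69.7] | -40 189 [68.7 69.3 69.6] | -38 278 [ 68.7  69.6 147.1] | -36 217 [68.4 69.2 69.9] | -34 206 [68.5 69.1 69.7] | -32 769 [149.4 151.9 153.3] |
```

The near edge is already below the sill top. Finishing the last 2.5 mm.

Call:
{"api": "step_arm", "payload": {
  "deltas": [
    [0,0.0002,0,0.002,0],
    [0,0.0002,0,0.002,0],
    [0,0,0,0,0],
    [0,0,0,0,0]
  ]
}}

```text
time: 17.0
tool_pos: [522.0, 214.6, 81.5]
tcp_rot: [3.142, -0.001, -3.013]
contact_force: [-6.9, -0.4, 2.1]
grip_width: 16.0
finger_force: 30.0
```

Call:
{"api": "step_arm", "payload": {
  "deltas": [
    [0,0,0,0.0015,0],
    [0,0,0,0,0],
    [0,0,0,0,0]
  ]
}}

```text
time: 17.3
tool_pos: [521.9, 214.6, 80.7]
tcp_rot: [3.142, -0.001, -3.013]
contact_force: [-7.2, -0.7, 3.9]
grip_width: 15.5
finger_force: 30.0
```

```bash
python3 tilt2.py
```

```text
[521.9 214.6  80.7] [-7.2 -0.7  3.9] 17.3
-70 229 [57.6 62.6 63.5] | -68 180 [63.4 64.  64.4] | -66 198 [63.6 64.1 64.5] | -64 180 [63.6 64.2 64.6] | -62 183 [63.6 64.  64.5] | -60 164 [63.5 63.9 64.3] | -58 224 [62.5 64.  65.3] | -56 176 [65.2 65.6 66. ] | -54 175 [65.2 65.6 66.1] | -52 175 [65.1 65.5 66. ] | -50 176 [65.1 65.6 66.1] | -48 164 [65.2 65.6 66. ] | -46 176 [65.1 65.5 65.9] | -44 167 [65.2 65.6 66. ] | -42 173 [64.9 65.5 66. ] | -40 182 [65.  65.5 66. ] | -38 270 [ 65.1  65.8 144.3] | -36 217 [65.2 65.6 66.4] | -34 192 [64.9 65.5 66.1] | -32 753 [146.5 149.1 150.5] |
```

The grate is flat at the seat height. I'll ease it back onto the sill, let go and retreat.

Call:
{"api": "step_arm", "payload": {
  "deltas": [
    [0,0.001,0,0.0005,0],
    [0,0.001,0,0,0],
    [0,0,0,0,0]
  ]
}}

```text
time: 17.65
tool_pos: [521.7, 214.7, 80.6]
tcp_rot: [3.141, 0.001, -3.014]
contact_force: [-4.0, 0.0, 1.2]
grip_width: 15.7
finger_force: 30.0
```

Call:
{"api": "step_arm", "payload": {
  "deltas": [
    [0.25,0,0,0,0],
    [0.4,0,0,0,0],
    [0.45,0,0,0,0],
    [0.45,0,0,0,0],
    [0.45,0,0,-0.02,0],
    [0.45,0,0,-0.04,0],
    [0.45,0,0,-0.08,0],
    [0.45,0,0,0,0]
  ]
}}

```text
time: 18.45
tool_pos: [524.5, 215.3, 156.0]
tcp_rot: [3.14, 0.01, -3.014]
contact_force: [0.9, 0.5, 0.6]
grip_width: 41.3
finger_force: 0.0
```

Call:
{"api": "step_arm", "payload": {
  "deltas": [
    [0.45,0.06,0,-0.06,0],
    [0.45,0.08,0,-0.06,0],
    [0.45,0,0,0,0],
    [0.45,0,0,0,0]
  ]
}}

```text
time: 18.85
tool_pos: [452.3, 205.7, 211.5]
tcp_rot: [3.141, 0.003, -3.013]
contact_force: [0.7, -0.5, -0.8]
grip_width: 41.3
finger_force: 0.0
```

```bash
python3 - <<'E'
from h import *
o=bot.get_obs(); print(o["tool_pos"],o["contact_force"],o["time"])
c=cam("wrist");im,d=bot.capture("wrist"); P=cloud("wrist",d,c)
C=np.array([545.,217.]);y=np.radians(7.35);bx=np.array([np.cos(y),np.sin(y)]);by=np.array([-bx[1],bx[0]])
q=P[...,:2]-C;X=q@bx;Y=q@by;Z=P[...,2]
for x in range(-92,92,6):
    m=(d>0)&(abs(X-x)<2.5)&(abs(abs(Y-.8)-43)<4)&(Z>40)&(Z<110); t=m&(Y>0); u=m&(Y<0)
    print(x,np.round(np.median(Z[t]),1) if t.any() else '-',np.round(np.median(Z[u]),1) if u.any() else '-',end=" | ")
i,_=bot.capture("scene"); a=i[165:285,235:375,::-1]
f=lambda x:cv2.resize(x,(395,450),interpolation=cv2.INTER_CUBIC)
cv2.imwrite("pics/fin.png",np.hstack([f(im[...,::-1]),f(a)]))
E
```

```text
[452.3382939  205.72922643 211.48565683] [ 0.7120186  -0.52859238 -0.81038975] 18.85
-92 62.9 62.2 | -86 64.1 64.1 | -80 64.9 64.9 | -74 65.3 65.2 | -68 64.9 65.3 | -62 65.2 65.1 | -56 64.9 65.1 | -50 65.0 65.0 | -44 65.0 65.1 | -38 64.9 64.9 | -32 - - | -26 - - | -20 - - | -14 - 49.9 | -8 - - | -2 - 64.8 | 4 64.4 65.1 | 10 65.0 64.9 | 16 65.1 65.1 | 22 - - | 28 - - | 34 - - | 40 - - | 46 - - | 52 - 66.7 | 58 64.7 64.9 | 64 65.1 65.0 | 70 64.3 64.1 | 76 64.1 64.3 | 82 71.1 71.0 | 88 70.9 71.1 |
```

View pics/fin.png

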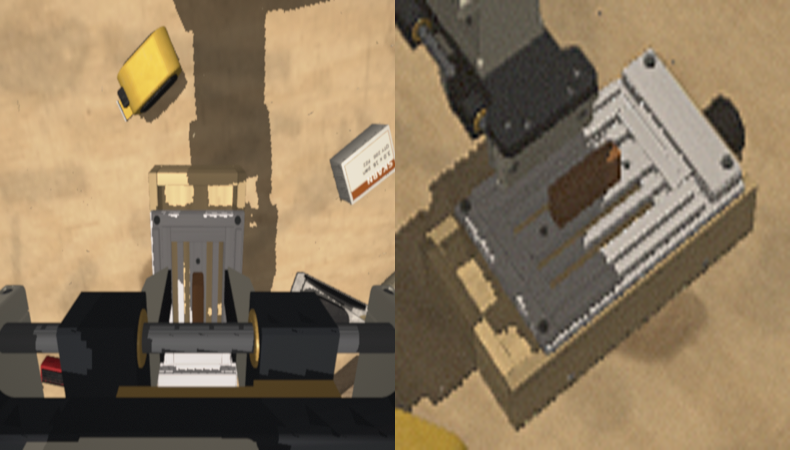

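The grate lies flat, 65 mm at top along its whole length, with the near edge against the sill, the tongue under the lip and the robot clear. Bystanders are where they were. Handing in.

```bash
python3 -c "
from plant import bot
print(bot.close_job())"
```

```text
the job is handed in; nothing more can be done
None
```

The grate is seated flat with its tongue under the lip and its near edge against the sill, the gripper has let go and is clear, and the job was handed in after about 19 s; to tilt the grate, I pressed its near end lightly (about 8 N) on the box's side guide.

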